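# Hold the offcut box open with its lever

### The arm

A 6-joint arm with a two-finger parallel gripper is mounted at the origin on the work surface. World frame = base frame: x ahead of the robot, y to its left, z up, the work surface at z = 0. Lengths are in m, angles in degrees, forces in N, time in s.
With the tool pointing down it reaches from about 0.275 to 0.85 m from the base axis. Payload 5.2 kg.
Tool frame: the origin (TCP) lies at the centre of the arm's flange, where the gripper is bolted on; the fingertips stand 173 mm ahead of it and the grasp point (between the pads) lies 155 mm ahead of it; z points along the fingers, y is the direction in which the jaws open and shut (so a half turn about z gives the same grasp; the last joint's range is limited). The gripper opens to 85 mm and grips with 20 to 120 N. Pads are 22 mm wide; open, the fingers measure 114 mm over their backs; the gripper's body (76 mm by 85 mm) begins 54 mm behind the grasp point. The pads swing forward as they close: fully open they stand 13 mm farther back than shut.
Start: joints at [-79.458, 14.817, 87.949, -0, 77.235, -11.62], TCP at [0.207, -0.509, 0.405] pointing down, gripper open.
Joint ranges: [-179.93, 179.93], [-52.35, 119.4], [10.71, 147.94], [-69.91, 249.91], [12.55, 155.21], [-178.61, 178.61]. Speed limits (degrees/s): [147.25, 147.25, 180, 180, 180, 180].

### API

Orientations are given as [roll, pitch, yaw] about the fixed x, y, z axes, in that order (R = Rz(yaw) Ry(pitch) Rx(roll)).
In Python, from bench import robot, hand, camera, camera_model, order gives the robot as it stands. The module is installed in compiled form; this text tells all that it offers. Calls block until the motion is done:
- robot.movep(position, orientation): joint-space move of the TCP to a pose.
- robot.move_linear(position, orientation=None, v=0.15, contact_N=None): straight line of the TCP; orientation=None keeps the orientation; v is the mean speed in m/s. With contact_N (N) it stops when the force on the tool has changed by that much, and returns True; else False.
- robot.movej(angles): joint-space move.
- hand.grip(opening): finger opening in m; the grip force is fixed at half the most; returns when the fingers have stopped.
- robot.sleep(seconds).
- robot.inverse_kinematics(position, orientation): joint angles nearest the present ones, or None.
- robot.read_state(): the state.
- camera(name): name is "scene" or "top"; returns the picture (480x640x3 uint8, blue, green, red); there is no depth.
- camera_model(name): a dict with "K" (3x3 intrinsics, pixels), "k1" (the pictures are not rectified: a ray, as slopes to the right and down, at radius r is drawn at 1 + k1 r^2 times it, then the intrinsics apply), "rvec" (rotation vector, rad) and "tvec" (3), from world to camera coordinates, as OpenCV has them. Camera axes: x right, y down, z forward; pixel columns grow to the right and rows downward; lengths in m; the calibration is good to about 2 mm. A picture is of the moment at which its call begins. camera_model takes no time and is no camera call.
A pose or a line that the arm cannot do raises robot.PlanningError and nothing moves.
- order.job_done(): hands the job in, once; it reports no verdict.
The state is a dict: "clock": time; "q": joint angles; "joint_velocities": joint speeds; "joint_efforts": joint torques, N m; "tcp_pos": TCP position; "eef_rot": TCP orientation; "force": force on the tool from outside, world axes, zero at the start; "wrist_torque": the same for the moment, N m; "grip_width": finger opening in m.
Only numpy, scipy, OpenCV 4.12 (cv2) and the standard library are available. Lean on these libraries where they do the work, as an engineer would, in place of code of your own. Each camera call takes 0.05 s, during which the arm holds its last target. There are 200 camera calls.

### The job

Someone wants to drop cardboard scraps into the offcut box: with a fingertip, slide the small bolt back off the heavy steel flap, then press the lever's wooden plate all the way down so that its short end raises the flap, and finish while still holding it down. Nothing is to be gripped: raise the flap only through the lever, not by hand, and leave the tumbler, the tape roll and the white cup where they stand.

Things in the scene. Friction and masses are not known exactly. Their poses are not given: they have to be found in the camera images.
- station: fixed plywood offcut box with lever, 235 (x) x 445 (y) mm. Origin on the table under the lever, 15 mm from the fulcrum pin towards the box; y points from box to lever plate, x across, away from the bolt. Turned -0.3 to 0.4 rad. Box x -145..90, y -210..-65 mm, top 120 mm high. Fulcrum at y 15: cheeks at x +-22, 134 mm high, pin at 120. Base board 90 mm wide, 12 thick, to y 235
- bolt (a joint): slide of the steel bolt towards the station's -x, m: 0 = fully shot, its tongue 27 mm over the flap, which then cannot rise; starts at 0 to 0.006; 0.036 = fully back at its stop (clear of the flap from about 0.028). Slides stiffly, about 2 N, and stays where it is left
- bolt_knob (a point): top centre of the bolt's upright round knob, 14 mm across, from 131 to 172 mm above the table, at station x -85, y -110 mm when bolt = 0. Guides over the tongue at station x -73 and -136 mm, 30 mm wide, reach 137 mm high. A fingertip let down to about 148 mm above the table on the flap side (+x) of the knob, then moved towards -x, pushes it back
- flap (a joint): hinge of the heavy steel flap (140 x 140 x 12 mm, about 2.2 kg, plus a 60 mm wide tongue on its free edge), rad: 0 = shut, flat, its top 120 mm above the table; grows as its free edge (station +y side) rises; hinged at station y -200 mm. About 0.23 with the lever fully down. It falls shut when the lever is let go
- flap_edge (a point): middle of the upper free edge of the flap's tongue, 164 mm from the hinge; 120 mm above the table when shut
- lever (a joint): hinge of the lever on the fulcrum pin, rad: 0 = resting, its long end up; grows as the plate goes down; 0.62 = fully down at a firm stop. The short end (60 mm) lies under the flap's tongue. With the bolt back the plate needs 2 to 7 N all the way; with the bolt shot it stops almost at once
- press_plate (a point): centre of the upper face of the wooden plate on the lever's long end, 90 (across) x 60 x 10 mm, 150 mm from the pin. At rest 176 mm above the table at station y 154 mm, sloping 0.31 rad up away from the pin; fully down 85 mm above the table at y 161 mm, sloping 0.31 rad down: about 91 mm lower in all
- tumbler: bystander: drinking tumbler, 80 mm wide, 160 mm high, upright; origin at the centre of its underside
- tape_roll: bystander: roll of paper tape lying flat, 90 mm across, 25 mm high; origin at the centre of its underside
- print_cup: bystander: white printed waisted cup, 52 mm wide, 70 mm high; origin at the centre of its underside

How it is judged:
By the outcome, as a careful person would: the job done as asked, in the order asked, and still so for the second after the job is handed in, while the arm keeps its last pose, push and grip.
It also fails if it takes over 38 s, if anything falls off the work surface, if the arm or the gripper's body presses on something with over 40 N, if the wrist force passes 120 N, or if a joint passes its speed limit or range.

## Working session

There is one attempt and no reset: what is moved stays moved. The work goes in short steps, each a Python script; the robot and the scene stay as the last script left them, time stands still between calls to the robot, and variables do not carry over. Pictures are saved under pics/ and viewed, about 8 in all and at most 12, crops included, and the job is handed in when it is done.

```bash
mkdir -p pics; cat > h.py <<'E'
import numpy as np, cv2
from bench import robot, hand, camera, camera_model, order
def proj(name,P):
    m=camera_model(name); R,_=cv2.Rodrigues(np.array(m["rvec"],float)); p=(R@np.atleast_2d(P).T).T+np.ravel(m["tvec"])
    s=p[:,:2]/p[:,2:]; s=s*(1+m["k1"]*(s**2).sum(1,keepdims=True)); K=np.array(m["K"])
    return s*[K[0,0],K[1,1]]+[K[0,2],K[1,2]]
def S(x,y,th,p):  # station (m) -> world
    p=np.atleast_2d(p); c,s=np.cos(th),np.sin(th)
    return np.c_[x+c*p[:,0]-s*p[:,1], y+s*p[:,0]+c*p[:,1], p[:,2]]
E
python3 - <<'E'
from h import *
for n in("scene","top"):
    cv2.imwrite(f"pics/{n}0.png",camera(n)); m=camera_model(n)
    R,_=cv2.Rodrigues(np.array(m["rvec"],float)); print(n,-R.T@np.ravel(m["tvec"]),m["k1"],m["K"])
s=robot.read_state();print(s["clock"],s["eef_rot"],s["force"])
E
```

```text
scene [ 1.22044917 -0.11323285  0.907331  ] -0.11504418011554846 [[571.0646266    0.         310.81805458]
 [  0.         571.0646266  246.01763753]
 [  0.           0.           1.        ]]
top [0.49735951 0.08208731 1.01648944] 0.017131851954918474 [[565.28985239   0.         315.04450364]
 [  0.         565.28985239 240.55115743]
 [  0.           0.           1.        ]]
0.1 [-1.79908013e+02 -1.87321605e-02  2.21609338e+01] [ 0.48882018  0.92952072 -0.20950399]
```

View pics/top0.png

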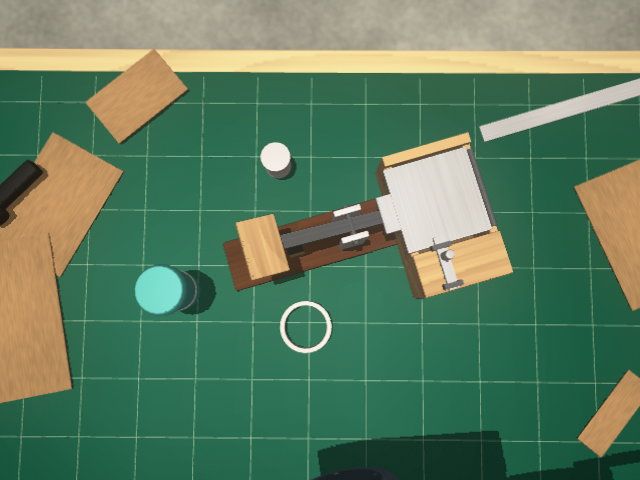

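View pics/scene0.png

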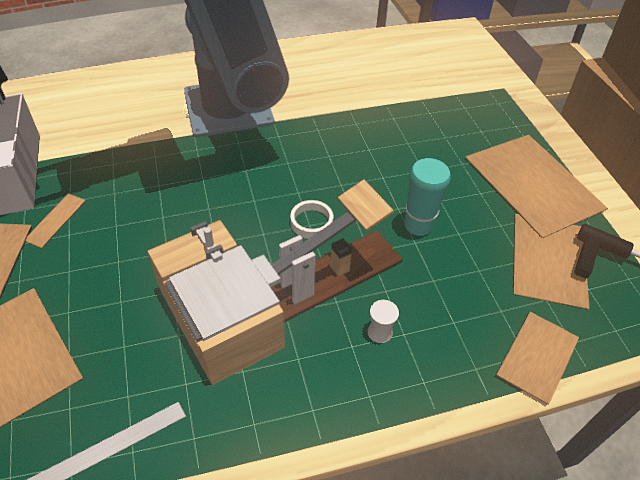

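```bash
python3 - <<'E'
from h import *
from scipy.optimize import least_squares
P=np.array([[-145,-210,120],[90,-210,120],[90,-65,120],[-45,235,12],[45,235,12],[0,154,176]])/1e3
px=np.array([[512,271],[470,134],[383,158],[237,291],[223,243],[262,246]])
r=least_squares(lambda v:(proj("top",S(*v,P))-px).ravel(),[.5,.1,.25],loss="soft_l1")
print(r.x,r.fun.reshape(-1,2).round(1))
np.save("st.npy",r.x)
out=[]
Q=np.vstack([P,np.array([[-85,-110,172],[-145,-65,120],[0,-36,120],[22,15,134],[-22,15,134],[-45,154+28,185],[45,182,185],[-45,126,167],[45,126,167]])/1e3])
ims=[]
for n,(x0,y0,w,h) in {"top":(215,120,310,190),"scene":(140,160,280,230)}.items():
    im=cv2.imread(f"pics/{n}0.png")[y0:y0+h,x0:x0+w]; k=2.5; im=cv2.resize(im,None,fx=k,fy=k,interpolation=cv2.INTER_CUBIC)
    for q in proj(n,S(*r.x,Q)): cv2.drawMarker(im,tuple(int(v) for v in (q-[x0,y0])*k),(0,0,255),cv2.MARKER_CROSS,10,1)
    cv2.imwrite(f"pics/{n}1.png",im)
E
```

```text
[0.61404586 0.01774963 0.29182309] [[ 2.3  1.8]
 [-1.1 -0.9]
 [-0.1 -0.1]
 [-1.1  0.1]
 [-0.5 -0.5]
 [ 2.   0.1]]
```

View pics/top1.png

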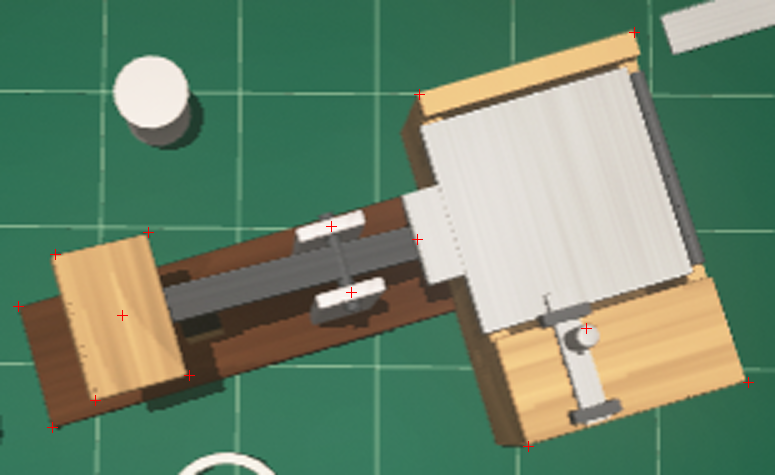

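View pics/scene1.png

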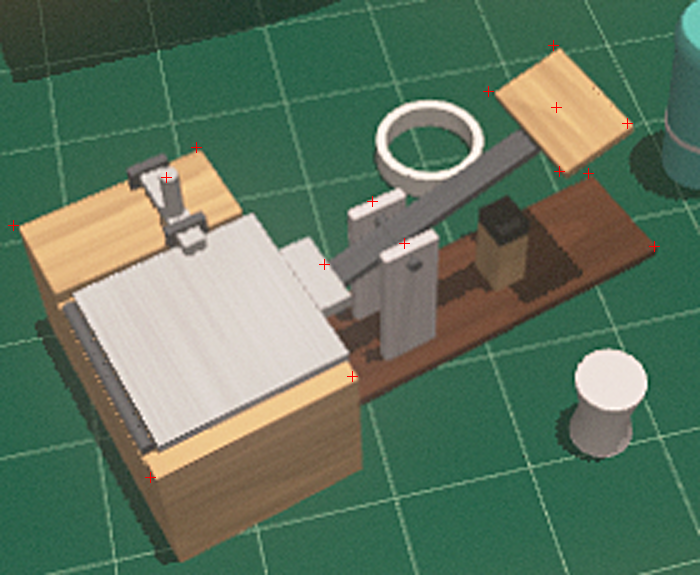

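The top view fits the station at (0.614, 0.018), 16.7°. The overlay lands on the corners in both views, and the knob sits a few mm back from bolt = 0. Next I close the fingers, go down on the flap side of the knob and push.

```bash
cat >> h.py <<'E'
st=np.load("st.npy"); ORI=[180,0,np.degrees(st[2])]
def T(x,y,z): return (S(*st,[x,y,z+.173])[0]).tolist()
def inst(p): 
    d=np.array(p)[:2]-st[:2]; c,s=np.cos(st[2]),np.sin(st[2]); return np.round([c*d[0]+s*d[1],-s*d[0]+c*d[1],p[2]-.173],4)
def rep(*a):
    s=robot.read_state(); print(*a,round(s["clock"],2),inst(s["tcp_pos"]),np.round(s["force"],1))
E
python3 - <<'E'
from h import *
hand.grip(0); rep("grip")
robot.movep(T(-.050,-.110,.215),ORI); rep("above")
print(robot.move_linear(T(-.050,-.110,.149),v=.08,contact_N=8)); rep("down")
cv2.imwrite("pics/s2.png",cv2.resize(camera("scene")[180:320,150:350],None,fx=3,fy=3))
print(robot.move_linear(T(-.109,-.110,.149),v=.03,contact_N=12)); rep("pushed")
cv2.imwrite("pics/s3.png",cv2.resize(camera("scene")[180:320,150:350],None,fx=3,fy=3))
E
```

```text
grip 0.87 [-0.541  -0.3878  0.2318] [-0.3  0.5 -0. ]
above 2.9 [-0.0505 -0.1109  0.215 ] [-0.1 -0.6  1.1]
False
down 3.88 [-0.0498 -0.1101  0.1496] [ 0.1 -0.3 -0.2]
True
pushed 5.52 [-0.1026 -0.11    0.1491] [1.6 1.3 1.4]
```

View pics/s3.png

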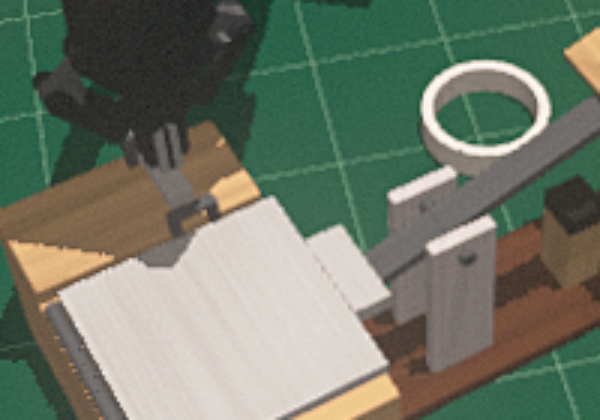

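The tongue now ends inside the guide (crop about 195,210), off the flap. The contact stop came at x = -0.1026, against -0.103 expected at the bolt's end stop. Next is the plate.

```bash
python3 - <<'E'
from h import *
robot.move_linear(T(-.092,-.110,.149),v=.05)
robot.move_linear(T(-.092,-.110,.24),v=.12)
robot.movep(T(0,.155,.24),ORI); robot.sleep(.3); rep("above plate")
cv2.imwrite("pics/top4.png",cv2.resize(camera("top")[120:310,215:525],None,fx=2.2,fy=2.2))
print(robot.move_linear(T(0,.155,.190),v=.08,contact_N=10)); rep("near")
print(robot.move_linear(T(0,.158,.070),v=.04,contact_N=20)); rep("pressed")
robot.sleep(.5); rep("hold")
cv2.imwrite("pics/s5.png",camera("scene")[100:450,100:500])
cv2.imwrite("pics/s5.png",cv2.resize(cv2.imread("pics/s5.png"),None,fx=1.7,fy=1.7))
E
```

```text
above plate 8.22 [-0.      0.1538  0.24  ] [0.2 0.  1.3]
False
near 9.05 [0.0002 0.155  0.1903] [-0.3 -0.2  0.7]
True
pressed 11.31 [0.0005 0.1568 0.0885] [-2.8 -0.3  9.4]
hold 11.81 [0.0005 0.1569 0.0884] [-2.6  0.8 10.6]
```

View pics/s5.png

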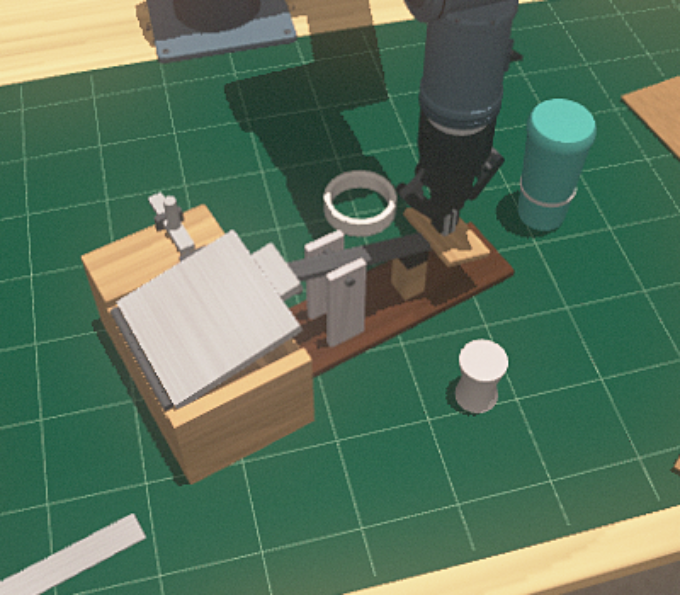

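The flap is up, and the lever rests on its stop block with 10 N held. I'll press slightly harder for margin, check, and hand in.

```bash
python3 - <<'E'
from h import *
p=inst(robot.read_state()["tcp_pos"])
print(robot.move_linear(T(p[0],p[1],p[2]-.005),v=.01,contact_N=8)); robot.sleep(.5); rep("hold")
for n in("top","scene"):
    im=camera(n); cv2.imwrite(f"pics/{n}6.png",im)
    q=[[0,-.2+.164*np.cos(a),.12+.164*np.sin(a)] for a in (0,.23)]; print(n,proj(n,S(*st,q)).round())
im=cv2.imread("pics/scene6.png")[200:340,200:420]
for c,qq in zip([(0,255,255),(0,0,255)],proj("scene",S(*st,q))): cv2.drawMarker(im,tuple(int(round(v)) for v in qq-[200,200]),c,cv2.MARKER_CROSS,5,1)
cv2.imwrite("pics/s7.png",cv2.resize(im,None,fx=3.4,fy=3.4))
E
```

```text
True
hold 12.61 [0.0004 0.1569 0.0885] [-2.5 -0.5  7.1]
top [[382. 216.]
 [387. 212.]]
scene [[270. 266.]
 [267. 253.]]
```

View pics/s7.png

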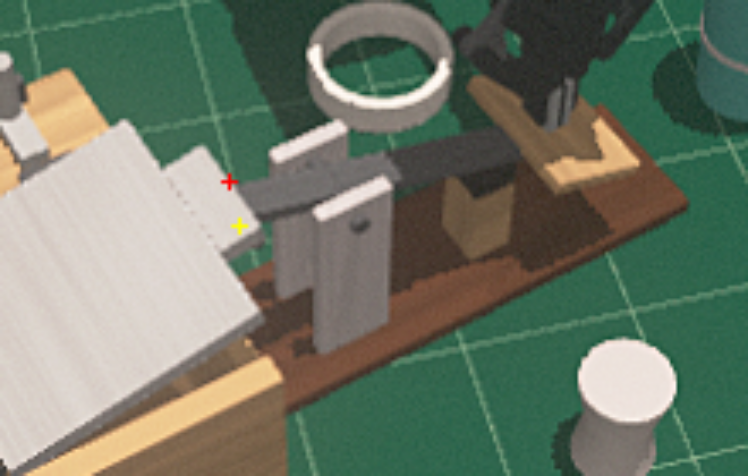

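```bash
python3 - <<'E'
from h import *
x,y,z=.0004,.1569,.0885
for d in (.001,.002,.003,.004,.005):
    robot.move_linear(T(x,y,z-d),v=.01); robot.sleep(.3); rep(d)
    if robot.read_state()["force"][2]>24: break
cv2.imwrite("pics/s8.png",cv2.resize(camera("scene")[200:340,200:420],None,fx=3.4,fy=3.4))
E
```

```text
0.001 13.26 [0.0004 0.1569 0.0884] [-2.2  0.2  9.5]
0.002 13.81 [0.0004 0.1568 0.0882] [-4.9 -0.6 14.8]
0.003 14.36 [0.0004 0.1568 0.0881] [-6.3 -0.8 20. ]
0.004 14.91 [0.0003 0.1568 0.0879] [-8.4 -1.3 24.5]
```

View pics/s8.png

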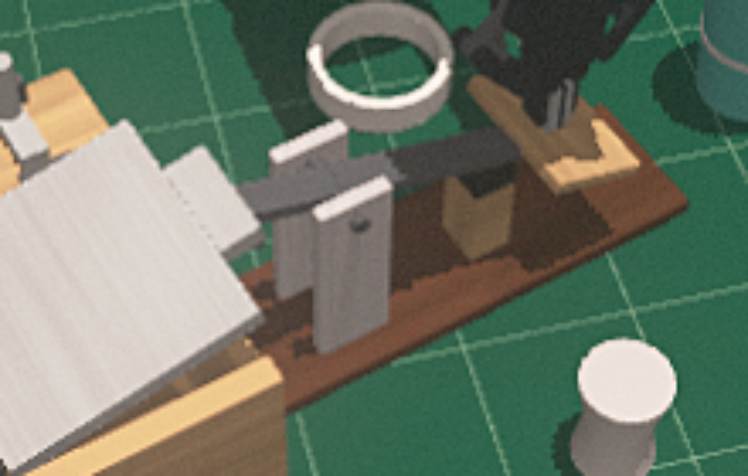

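The force rises at about 5 N per commanded mm and the tip hardly moves, so this is the firm stop. It holds steadily at 24 N, and the picture is unchanged. Handing in.

```bash
python3 - <<'E'
from h import *
rep("final"); order.job_done()
E
```

```text
final 14.96 [0.0003 0.1569 0.0879] [-7.8 -0.9 24.4]
the job is handed in; nothing more can be done
```

I slid the bolt back off the flap with the closed fingertips, then pressed the lever plate down to its stop. I handed the job in at 15.0 s with the arm still holding the plate down at about 24 N.

- **Bolt:** the push ended on contact where the bolt's stop should be (x -0.1026 m against about -0.103 m expected). The picture shows the tongue clear of the flap.
- **Lever:** at the end, each extra millimetre commanded added about 5 N while the tip moved only about 0.2 mm, so the plate is at its firm stop. The tip stands at 88 mm, about what the plate's slope predicts.
- **Flap:** it is visibly raised by the lever alone. Its edge appeared about 2 pixels below where 0.23 rad should put it. That is about the size of my calibration and fit error, so I did not confirm the exact angle.
- **Bystanders:** nothing was gripped. The tumbler, tape roll and white cup look untouched in the pictures.

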